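# Put the spice jar away in the chest with the stiff lid

### The arm

A 6-joint arm with a two-finger parallel gripper is mounted at the origin on a cart in front of the work surface, level with it; the furniture and walls round the work are solid. World frame = base frame: x ahead of the robot, y to its left, z up, the work surface at z = 0. Lengths are in m, angles in rad, forces in N, time in s.
With the tool pointing down it reaches from about 0.4 to 0.825 m from the base axis. Payload 7 kg.
Tool frame: the origin (TCP) lies between the finger pads; the fingertips stand 8 mm ahead of it and the grasp point (between the pads) lies 11 mm behind it (arm.finger_overhang is the distance from the TCP to the fingertips, in m); z points along the fingers, y is the line along which they close (so a half turn about z gives the same grasp; the last joint's range is limited). The gripper opens to 88 mm and grips with 3 to 60 N. Pads are 19 mm wide; open, the fingers measure 130 mm over their backs; the gripper's body (78 mm by 193 mm) begins 47 mm behind the grasp point.
Start: joints at [-0.881, 0.359, 0.012, 0, -1.224, -0.288], TCP at [0.264, -0.621, 0.235] pointing down, gripper open.
Joint ranges: [-3.07, 3.07], [-1.43, 2.12], [-1.02, 1.25], [-3.03, 1.67], [-3.05, -0], [-3.03, 3.03]. Speed limits (rad/s): [2.39, 2.39, 3.01, 3.14, 3.14, 3.14].

### API

Orientations are given as [roll, pitch, yaw] about the fixed x, y, z axes, in that order (R = Rz(yaw) Ry(pitch) Rx(roll)).
In Python, from station import arm gives the robot as it stands.
- The arm moves only by the tool move_arm, never from a script. Its argument "rows" is text: rows parted by semicolons, each of 7 numbers parted by spaces: the turn, a rotation vector about the tool's x, y, z in degrees, then the shift along the tool's x, y, z in m, then the finger opening in m, from 0 to 0.0876. A call has 1 to 8 rows; each row shifts and turns the commanded pose from where the row before left it, along the tool's axes as they then stand; what a row does not reach is not made up. A row lasts 1/8 s, in which the tool goes at most 62.5 mm and 10.7 degrees, less where a joint would pass 70% of its speed; a pose out of reach is approached as far as the arm can. A call is refused whole if a number of a shift passes 0.0625 or a number of a turn 10.7, either way. A call with a gripper value outside its range is refused whole. The fingers move at their own pace and stop on an object; "squeeze" is the grip in N (left out, the last holds). Time passes only in rows, so rows that do not move let the fingers close. It gives the time, the measured TCP pose, the force, the opening and the grip force at its end, in the units of the state.
- arm.get_state(): the state, without advancing time (a new reading comes with each control period).
- arm.grab_frame(name): name is "scene" or "top" or "wrist"; returns (picture, depth): 420x560x3 uint8, blue, green, red; 420x560 float32, m along the optical axis (not along the pixel's ray), 0 where there is no reading.
- arm.camera_model(name): a dict with "mtx" (3x3 intrinsics, pixels), "k1" (the pictures are not rectified: a ray, as slopes to the right and down, at radius r is drawn at 1 + k1 r^2 times it, then the intrinsics apply), "camera_from_world" (4x4, takes a point from world to camera coordinates); the wrist camera has in their place "mount" (4x4, takes a point from camera to tool coordinates, whose origin is the TCP and whose axes are the flange's). Camera axes: x right, y down, z forward; pixel columns grow to the right and rows downward; lengths in m; the calibration is good to about 2 mm. A picture is of the moment at which its call begins: read the wrist's pose just before it. camera_model takes no time and is no camera call.
- arm.job_done(): hands the job in; it is judged then, once.
The state is a dict: "t": time; "q": joint angles; "qd": joint speeds; "joint_efforts": joint torques, N m; "eef_pos": TCP position; "ee_rot": TCP orientation; "force": force on the tool from outside, world axes, zero at the start; "moment": the same for the moment, N m; "width": finger opening in m; "gripper_force": force on a finger pad.
Only numpy, scipy, OpenCV 4.12 (cv2) and the standard library are available. Lean on these libraries where they do the work, as an engineer would, in place of code of your own. Each camera call takes 0.05 s, during which the arm holds its last target. There are 200 camera calls.

### The job

Open the lid of the wooden spice chest all the way, until it presses against the rubber-tipped rest behind it: feel it press home with a gentle push (5 to 10 N beyond what the stiff hinge takes), hold that for a moment, without straining the rest or shifting it. Leave the lid standing open there, then put the spice jar that stands outside on the worktop into the empty half of the chest beside the other jar, set down upright and not dropped, and let go.

Things in the scene. Friction and masses are not known exactly. Their poses are not given: they have to be found in the camera images.
- chest: Wooden chest without divider, fixed to the worktop, 176 (x) x 260 (y) x 124 mm (z) outside, walls and floor 8 mm. Origin: centre of its underside; z up, x to its back (hinge side, away from the robot), y to its left. A jar already stands in its left (+y) half; the right (-y) half is empty, its middle 62 mm right of the chest's centre.
- lid (a joint): Hinge of the lid, rad: 0 closed, grows as the lid opens up and back. Axis along the chest's y, 88 mm behind its centre, 124 mm above its underside. The lid is a 10 mm board, 182 x 266 mm, about 0.25 kg (varies). Stiff hinge (0.3 N m friction): the lid stays at any angle it is left. Hinge travel 2.4 rad; the rest stops the lid earlier.
- lid_grip (a point): Centre of the lid's grip, a brass disc on edge by the lid's front edge: 28 mm across, 12 mm thick along the chest's y, on a stem; centre 28 mm above the lid's outer face, 162 mm from the hinge axis along the lid. Pinched across its 12 mm it can turn between the fingers as the lid swings. Axes as the lid's: x along the lid toward the hinge, y along the hinge, z out of the outer face.
- lid_hinge (a point): Point on the hinge axis at the middle of the lid, at the lid's underside; axes as the lid's (see lid_grip).
- rest: The lid's rest (stop): two 8 mm steel prongs 190 mm apart standing up behind the chest, with rubber buffers (hard, about 35 N/mm) 125 mm from the hinge axis that meet the lid's outer face. It turns on the lid's axis with heavy friction, left at 1.69 to 2.05 rad of lid opening; it must stay. Origin on the hinge axis. Its x, y, z are parallel to the lid's when the lid just touches.
- rest_pad (a point): Point half-way between the two buffers' contact faces: 125 mm from the hinge axis along -x of the rest, 10 mm (the lid thickness) along its z; axes as the rest's.
- spice_out_mid (a point): Centre (half-way up) of the spice jar to put away: round, 45 mm across, 106 mm tall, cap at the top, standing upright on the worktop outside the chest; z along the jar.
- spice_in_mid (a point): Centre of the like jar that stands in the left half of the chest, 45 mm across, 106 mm tall; leave it standing.
- salt: Salt shaker, 44 mm across, 90 mm tall, a bystander on the worktop; origin at the centre of its underside.
- mill: Dark wooden pepper mill, 58 mm across, 160 mm tall, a bystander on the worktop; origin at the centre of its underside.
Things that resemble listed ones, but are neither listed nor needed, are in the scene too. What is shaped like the part that bears spice_out_mid but pink is not meant.

How it is judged:
By the outcome, as a careful person would: the job done as asked, in the order asked, and still so for the second after the job is handed in, with the robot touching nothing.
It also fails if it takes over 69 s, if anything falls off the work surface, if the arm or the gripper's body presses on something with over 40 N, if the wrist force passes 120 N, or if a joint passes its speed limit or range.

## Working session

There is one attempt and no reset: what is moved stays moved. The work goes in short steps, Python scripts to look and compute and a tool call to move; the robot and the scene stay as the last step left them, time stands still between calls to the robot, and variables do not carry over. Pictures are saved under pics/ and viewed, at most 10 in all, crops included, and the job is handed in when it is done.

Besides the shell and the picture viewer there is one more tool, called as name(argument=value, ...) on one line, values as JSON. move_arm: Moves the arm, as the interface text tells. Its arguments: {"type":"object","properties":{"rows":{"type":"string"},"squeeze":{"type":"number"}},"required":["rows"]}

```bash
ls; mkdir -p pics; cat > h.py <<'E'
import numpy as np, cv2
from station import arm
from scipy.spatial.transform import Rotation as R
def grab(n):
    s=arm.get_state(); im,d=arm.grab_frame(n); m=arm.camera_model(n)
    if n=="wrist":
        T=np.eye(4);T[:3,:3]=R.from_euler('xyz',s['ee_rot']).as_matrix();T[:3,3]=s['eef_pos']; W=T@m['mount']
    else: W=np.linalg.inv(m['camera_from_world'])
    return im,d,m,W
def slopes(m,uv):
    uv=np.atleast_2d(np.float64(uv)); K=np.array(m['mtx'])
    p=np.c_[(uv[:,0]-K[0,2])/K[0,0],(uv[:,1]-K[1,2])/K[1,1]]; q=p.copy()
    for _ in range(20): q=p/(1+m['k1']*(q**2).sum(1,keepdims=True))
    return q
def pts(m,W,uv,d):
    q=slopes(m,uv); d=np.reshape(d,(-1,1)); c=np.c_[q*d,d*np.ones((len(q),1))]
    return c@W[:3,:3].T+W[:3,3]
def onplane(m,W,uv,z):
    q=slopes(m,uv); r=np.c_[q,np.ones(len(q))]@W[:3,:3].T
    return W[:3,3]+r*((z-W[2,3])/r[:,2])[:,None]
def cloud(m,W,d):
    v,u=np.mgrid[:d.shape[0],:d.shape[1]]
    P=pts(m,W,np.c_[u.ravel(),v.ravel()],d.ravel()).reshape(*d.shape,3); P[d==0]=np.nan; return P
E
python3 - <<'E'
from h import *
for n in("scene","top"):
    im,d,m,W=grab(n); cv2.imwrite(f"pics/{n}0.png",im); np.savez(f"{n}0.npz",im=im,d=d,P=cloud(m,W,d)); print(n,m['mtx'],m['k1'],W.round(3).tolist())
print(arm.get_state())
E
```

```text
pics
scene [[403.91289181   0.         275.46324992]
 [  0.         403.91289181 209.17115106]
 [  0.           0.           1.        ]] -0.09037329883111495 [[-0.852, -0.248, 0.462, 0.021], [-0.524, 0.41, -0.746, 0.74], [-0.005, -0.878, -0.479, 0.643], [0.0, 0.0, 0.0, 1.0]]
top [[408.85919833   0.         275.32987977]
 [  0.         408.85919833 211.19563658]
 [  0.           0.           1.        ]] -0.06959976536181327 [[0.02, -0.986, 0.165, 0.347], [-1.0, -0.022, -0.009, -0.018], [0.012, -0.165, -0.986, 1.196], [0.0, 0.0, 0.0, 1.0]]
{'t': 0.1, 'q': array([-8.80903824e-01,  3.59311825e-01,  1.11570866e-02, -3.02180153e-04,
       -1.22413864e+00, -2.88082287e-01]), 'qd': array([-7.13425211e-05,  3.24638746e-05,  3.17615202e-03,  4.83186904e-03,
        4.89822247e-04,  1.78462928e-04]), 'joint_efforts': array([-1.01030222e-03, -5.84163165e+01,  2.93753386e+01,  7.01549068e+00,
        1.02046720e-02, -4.75706224e-05]), 'eef_pos': array([ 0.26377154, -0.62085469,  0.23372263]), 'ee_rot': array([ 3.14007658e+00, -1.52992492e-04, -2.73988520e+00]), 'force': array([-0.10610717, -0.63239388,  0.22963984]), 'moment': array([0.02088726, 0.03809262, 0.01393505]), 'gripper_force': 0.0, 'width': 0.08779522083158742}
```

View pics/scene0.png

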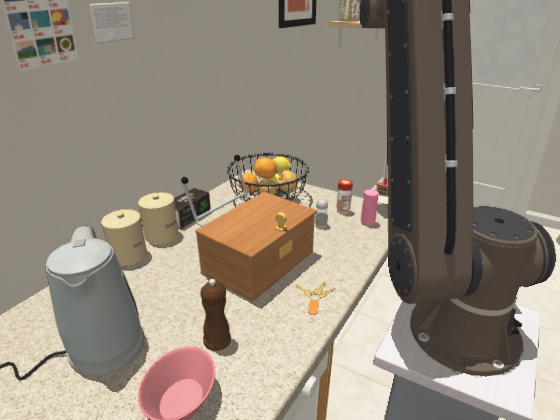

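View pics/top0.png

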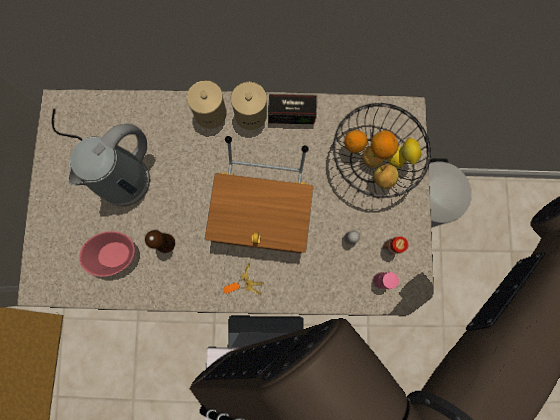

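The top view shows the chest lid centred near (260,212), its brass grip at (256,239), buffers at (228,139) and (305,149), and the red-capped jar at (399,244). The pink decoy is at (389,281), the salt at (352,238) and the mill at (158,240). I'll measure these next.

```bash
cat > m1.py <<'E'
from h import *
m=arm.camera_model("top");W=np.linalg.inv(m['camera_from_world'])
z=np.load("top0.npz");im,d,P=z['im'],z['d'],z['P']
ok=np.isfinite(P[...,2])
Z=P[...,2]
# lid top plane: z about .134
mask=(abs(Z-.134)<.006)&(P[...,0]>.3)&(abs(P[...,1])<.3)
mask[:, :195]=0;mask[:, 325:]=0
mk=cv2.morphologyEx(mask.astype(np.uint8),cv2.MORPH_OPEN,np.ones((5,5)))
c=max(cv2.findContours(mk,0,2)[0],key=cv2.contourArea).reshape(-1,2)
print("lid z",np.nanmedian(Z[mk>0]))
p=onplane(m,W,c,.134)[:,:2]
r=cv2.minAreaRect((p*1000).astype(np.float32));print("lid rect mm",r)
# grip
g=(Z>.148)&(Z<.19)&(abs(np.indices(Z.shape)[1]-256)<15)&(abs(np.indices(Z.shape)[0]-240)<15)
print("grip",np.nanmean(P[g],0),P[g].min(0),P[g].max(0),g.sum())
for n,(u,v) in dict(padL=(228,139),padR=(305,149),red=(399,244),salt=(352,238),mill=(153,239),pink=(389,281)).items():
    q=P[v-6:v+7,u-6:u+7].reshape(-1,3);q=q[np.isfinite(q[:,2])]
    t=q[q[:,2]>q[:,2].max()-.012]
    print(n,"top",t.mean(0).round(4),"zmax",q[:,2].max().round(4),len(t))
# scene: pads
ms=arm.camera_model("scene");Ws=np.linalg.inv(ms['camera_from_world']);P2=np.load("scene0.npz")['P']
for n,(u,v) in dict(padL=(185,181),padR=(237,157),red=(345,184),grip=(281,219)).items():
    q=P2[v-3:v+4,u-3:u+4].reshape(-1,3);print("scene",n,np.nanmedian(q,0).round(4),np.nanmin(q,0).round(3),np.nanmax(q,0).round(3))
E
python3 m1.py
python3 - <<'E'
import cv2,numpy as np
a=cv2.imread('pics/scene0.png');b=cv2.imread('pics/top0.png')
A=cv2.resize(a[140:260,160:400],None,fx=3,fy=3,interpolation=2);B=cv2.resize(b[125:165,215:320],None,fx=6,fy=6,interpolation=2)
cv2.imwrite('pics/c1.png',np.vstack([A,cv2.copyMakeBorder(B,0,0,0,720-630,0)]))
E
```

```text
lid z 0.13376353404869123
lid rect mm ((521.98095703125, 15.149307250976562), (265.6452331542969, 181.78692626953125), 84.06134033203125)
grip [0.45154884 0.02208104 0.17138406] [0.43820913 0.01553414 0.15527556] [0.4659955  0.02782077 0.17857042] 56
padL top [0.6838 0.0934 0.2398] zmax 0.2449 41
padR top [ 0.6636 -0.0956  0.2399] zmax 0.2452 41
red top [ 0.4475 -0.3631  0.1059] zmax 0.1107 164
salt top [ 0.4679 -0.2438  0.0858] zmax 0.0918 89
mill top [0.444  0.287  0.1531] zmax 0.1598 35
pink top [ 0.3492 -0.3335  0.1058] zmax 0.1104 163
scene padL [0.6801 0.0952 0.2336] [ 0.676 -0.168  0.063] [0.937 0.103 0.244]
scene padR [ 0.6632 -0.0927  0.2322] [ 0.653 -0.466  0.049] [ 0.934 -0.085  0.245]
scene red [ 0.4395 -0.3514  0.1053] [ 0.428 -0.377  0.095] [ 0.455 -0.343  0.109]
scene grip [0.4454 0.0287 0.1648] [0.436 0.023 0.153] [0.455 0.032 0.174]
```

View pics/c1.png

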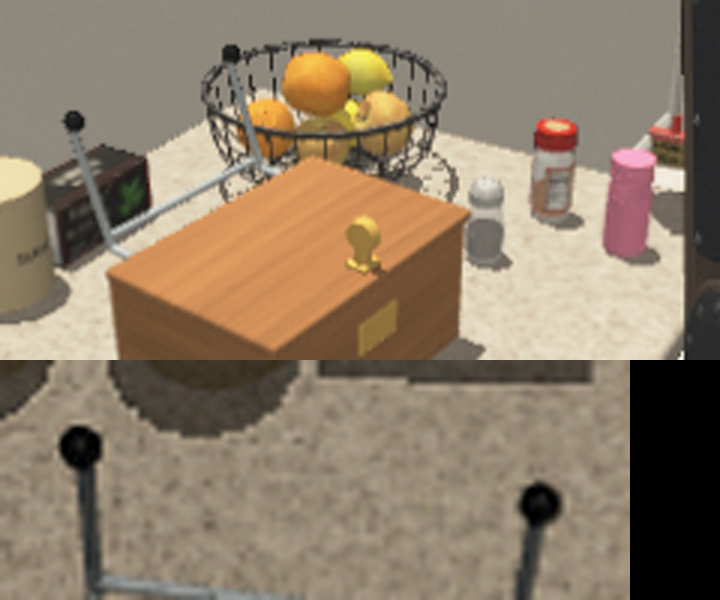

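The closeups show both black buffers and the upright brass disc. Measurements agree with the sizes given:
- **Lid:** 265.6 x 181.8 mm at z = 0.134, chest yaw about -6°.
- **Grip:** (0.4515, 0.022, 0.162).
- **Hinge:** (0.6125, 0.006).
- **Rest:** about 1.92 rad of lid opening.

I'll align the tool with the chest and approach the grip.

move_arm(rows="0 0 9.7 0 0 0 0.05;0 0 9.7 0 0 0 0.05;0 0 9.6 0 0 0 0.05;0 0 0 -0.01 0.055 -0.003 0.05;0 0 0 -0.01 0.055 -0.003 0.05;0 0 0 -0.01 0.055 -0.003 0.05;0 0 0 -0.01 0.055 -0.003 0.05;0 0 0 -0.01 0.055 -0.003 0.05", squeeze=20)

```text
t: 1.1
eef_pos: [0.3424, -0.3512, 0.2494]
ee_rot: [3.141, -0.0, 3.037]
force: [1.0, 0.4, 0.6]
width: 0.0501
gripper_force: 0.0
```

move_arm(rows="0 0 0 -0.01 0.055 -0.003 0.05;0 0 0 -0.01 0.055 -0.003 0.05;0 0 0 -0.01 0.055 -0.003 0.05;0 0 0 -0.01 0.055 -0.003 0.05;0 0 0 -0.01 0.055 -0.003 0.05;0 0 0 -0.01 0.055 0 0.05;0 0 0 0 0.02 0 0.05;0 0 0 0 0 0 0.05")

```text
t: 2.1
eef_pos: [0.4384, -0.0098, 0.2643]
ee_rot: [-3.141, -0.001, 3.04]
force: [-0.1, 0.6, -0.4]
width: 0.0498
gripper_force: 0.0
```

move_arm(rows="0 0 0 -0.0097 0.033 0.02 0.05;0 0 0 0 0 0.02 0.05;0 0 0 0 0 0 0.05;0 0 0 0 0 0 0.05")

```text
t: 2.6
eef_pos: [0.4517, 0.02, 0.2253]
ee_rot: [-3.141, 0.001, 3.036]
force: [0.1, -0.5, 0.9]
width: 0.0503
gripper_force: 0.0
```

```bash
python3 - <<'E'
from h import *
im,d,m,W=grab("wrist"); cv2.imwrite("pics/w1.png",im); P=cloud(m,W,d)
print(arm.get_state()['eef_pos'],W.round(3).tolist())
g=(P[...,2]>.15)&(P[...,2]<.185)&(abs(P[...,0]-.45)<.04)&(abs(P[...,1]-.02)<.03)
print(g.sum(),P[g].mean(0),P[g].min(0),P[g].max(0))
E
```

```text
[0.45188541 0.02019248 0.22546704] [[0.105, 0.947, 0.305, 0.371], [0.995, -0.1, -0.032, 0.03], [0.0, 0.306, -0.952, 0.376], [0.0, 0.0, 0.0, 1.0]]
675 [0.44896644 0.02399926 0.17331396] [0.43867541 0.0169835  0.15953255] [0.46539482 0.03083038 0.17841192]
```

View pics/w1.png

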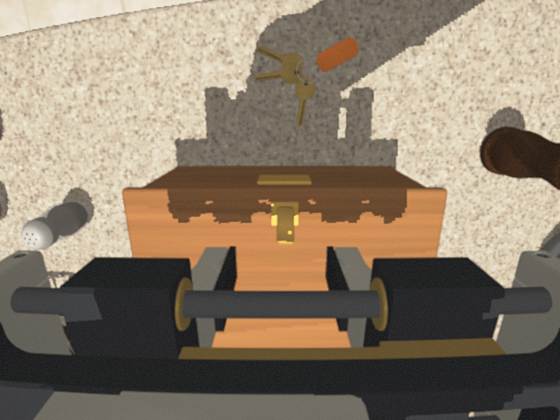

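The wrist view shows the grip at (286,222), midway between the fingers and lined up with them. I'll descend and pinch it.

move_arm(rows="0 0 0 0 0.003 0.025 0.05;0 0 0 0 0 0.025 0.05;0 0 0 0 0 0.024 0.05;0 0 0 0 0 0 0.05;0 0 0 0 0 0 0.03;0 0 0 0 0 0 0.005;0 0 0 0 0 0 0.005;0 0 0 0 0 0 0.005", squeeze=25)

```text
t: 3.65
eef_pos: [0.452, 0.0238, 0.1509]
ee_rot: [3.141, 0.001, 3.037]
force: [0.4, -0.1, 0.1]
width: 0.0151
gripper_force: 0.0
```

move_arm(rows="0 0 0 0 0 0 0.005;0 0 0 0 0 0 0.005")

```text
t: 3.9
eef_pos: [0.4518, 0.023, 0.1508]
ee_rot: [-3.14, -0.0, 3.038]
force: [-0.1, -4.9, 2.1]
width: 0.0118
gripper_force: 25.0
```

```bash
python3 - <<'E'
import numpy as np
t=np.radians(np.r_[0:96:6,96:120:3]);p=np.c_[-.162*np.cos(t)+.038*np.sin(t),.162*np.sin(t)+.038*np.cos(t)]
d=-np.diff(p,axis=0)
for a,q in zip(np.degrees(t[1:]),d): print(round(a),q.round(4))
E
```

```text
6 [-0.0049 -0.0167]
12 [-0.0066 -0.0161]
18 [-0.0082 -0.0153]
24 [-0.0098 -0.0144]
30 [-0.0112 -0.0133]
36 [-0.0126 -0.0121]
42 [-0.0138 -0.0107]
48 [-0.0148 -0.0092]
54 [-0.0157 -0.0076]
60 [-0.0164 -0.0059]
66 [-0.0169 -0.0042]
72 [-0.0173 -0.0024]
78 [-0.0174 -0.0005]
84 [-0.0174  0.0013]
90 [-0.0171  0.0031]
96 [-0.0167  0.0049]
99 [-0.0081  0.0031]
102 [-0.008   0.0035]
105 [-0.0078  0.0039]
108 [-0.0076  0.0043]
111 [-0.0073  0.0047]
114 [-0.0071  0.0051]
117 [-0.0068  0.0054]
```

move_arm(rows="0 0 0 -0.005 0 -0.0167 0.005;0 0 0 -0.0066 0 -0.0161 0.005;0 0 0 -0.0082 0 -0.0153 0.005;0 0 0 -0.0098 0 -0.0144 0.005;0 0 0 0 0 0 0.005")

```text
t: 4.53
eef_pos: [0.4806, 0.02, 0.213]
ee_rot: [-3.14, -0.002, 3.037]
force: [-5.0, -3.8, 3.5]
width: 0.0118
gripper_force: 25.0
```

move_arm(rows="0 0 0 -0.0112 0 -0.0133 0.005;0 0 0 -0.0126 0 -0.0121 0.005;0 0 0 -0.0138 0 -0.0107 0.005;0 0 0 -0.0148 0 -0.0092 0.005;0 0 0 -0.0157 0 -0.0076 0.005;0 0 0 0 0 0 0.005")

```text
t: 5.28
eef_pos: [0.5488, 0.0128, 0.2655]
ee_rot: [-3.14, -0.001, 3.037]
force: [-2.2, -5.6, 0.6]
width: 0.0119
gripper_force: 25.0
```

move_arm(rows="0 0 0 -0.0164 0 -0.0059 0.005;0 0 0 -0.0169 0 -0.0042 0.005;0 0 0 -0.0173 0 -0.0024 0.005;0 0 0 -0.0174 0 -0.0005 0.005;0 0 0 -0.0174 0 0.0013 0.005;0 0 0 0 0 0 0.005")

```text
t: 6.02
eef_pos: [0.6345, 0.0038, 0.2771]
ee_rot: [-3.14, 0.0, 3.037]
force: [0.4, -6.4, 0.3]
width: 0.0122
gripper_force: 25.0
```

move_arm(rows="0 0 0 -0.0171 0 0.0031 0.005;0 0 0 -0.0167 0 0.0049 0.005;0 0 0 -0.0081 0 0.0031 0.005;0 0 0 -0.0081 0 0.0035 0.005")

```text
t: 6.52
eef_pos: [0.6836, -0.0014, 0.2634]
ee_rot: [-3.14, 0.001, 3.037]
force: [-2.9, -4.9, 4.5]
width: 0.0117
gripper_force: 25.0
```

```bash
cat > st.py <<'E'
from h import *
s=arm.get_state(); e=np.array(s['eef_pos']); a=-.105
H=np.array([.6125,.0056,.124]); g=e+[0,0,.011]-H
x=g[0]*np.cos(a)+g[1]*np.sin(a); z=g[2]
th=np.arctan2(z,-x)-np.arctan2(.038,.162); f=s['force']; fx=f[0]*np.cos(a)+f[1]*np.sin(a)
ph=th+np.arctan2(.038,.162)
# tangential dir of opening (chest x,z)
t=np.array([np.sin(ph),np.cos(ph)]); r=np.array([-np.cos(ph),np.sin(ph)])
print("th",np.degrees(th).round(2),"rad r",np.hypot(x,z).round(4),"F_tan on lid",(-(fx*t[0]+f[2]*t[1])).round(2),"F_rad",(-(fx*r[0]+f[2]*r[1])).round(2),"f",f.round(2),"m",s['moment'].round(2),"e",e.round(4),s['t'])
E
python3 st.py
python3 - <<'E'
from h import *
im,d,m,W=grab("scene"); cv2.imwrite("pics/s2.png",cv2.resize(im[100:300,130:370],None,fx=2.5,fy=2.5,interpolation=2))
E
```

```text
th 102.19 rad r 0.1665 F_tan on lid 4.03 F_rad -3.07 f [-2.85 -4.85  4.5 ] m [-1.74  1.19  0.01] e [ 0.6836 -0.0014  0.2634] 6.525
```

View pics/s2.png

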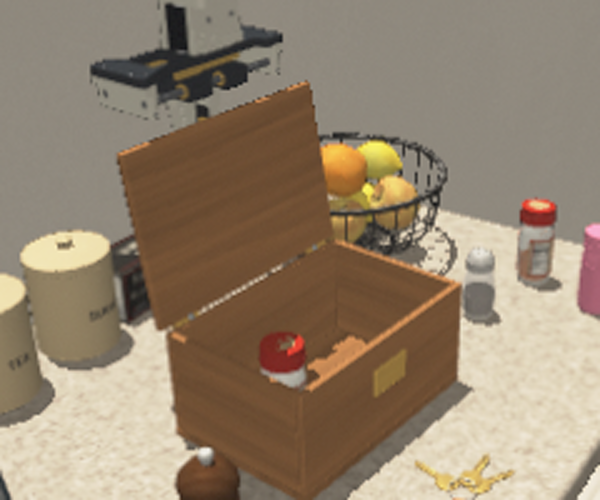

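The lid stands open at about 102° and the jar in the chest is still upright at (283,360). Now I'll creep on and feel for the buffers.

move_arm(rows="0 0 0 -0.0013 0 0.0006 0.005;0 0 0 -0.0013 0 0.0006 0.005;0 0 0 -0.0013 0 0.0006 0.005;0 0 0 -0.0013 0 0.0006 0.005")

```text
t: 7.08
eef_pos: [0.6884, -0.0019, 0.2611]
ee_rot: [-3.14, 0.001, 3.037]
force: [-1.3, -4.5, 2.7]
width: 0.0117
gripper_force: 25.0
```

```bash
python3 st.py
```

```text
th 104.03 rad r 0.1666 F_tan on lid 2.01 F_rad -2.03 f [-1.34 -4.49  2.73] m [-1.77  1.2   0.04] e [ 0.6884 -0.0019  0.2611] 7.075
```

move_arm(rows="0 0 0 -0.0013 0 0.0007 0.005;0 0 0 -0.0013 0 0.0007 0.005;0 0 0 -0.0013 0 0.0007 0.005;0 0 0 -0.0013 0 0.0007 0.005")

```text
t: 7.58
eef_pos: [0.6937, -0.0025, 0.2584]
ee_rot: [-3.14, 0.001, 3.037]
force: [-2.5, -4.3, 4.6]
width: 0.012
gripper_force: 25.0
```

```bash
python3 st.py
```

```text
th 106.09 rad r 0.1668 F_tan on lid 4.03 F_rad -3.05 f [-2.49 -4.27  4.63] m [-1.79  1.05 -0.01] e [ 0.6937 -0.0025  0.2584] 7.575
```

```bash
cat > av.py <<'E'
from h import *
a=-.105;H=np.array([.6125,.0056,.124]);o=[]
for i in range(6):
    if i: arm.grab_frame("top")
    s=arm.get_state(); e=np.array(s['eef_pos']); g=e+[0,0,.011]-H; f=s['force']
    x=g[0]*np.cos(a)+g[1]*np.sin(a); ph=np.arctan2(g[2],-x); fx=f[0]*np.cos(a)+f[1]*np.sin(a)
    o.append([np.degrees(ph-np.arctan2(.038,.162)),-(fx*np.sin(ph)+f[2]*np.cos(ph)),-(-fx*np.cos(ph)+f[2]*np.sin(ph)),s['moment'][1]])
o=np.array(o);print("th,Ftan,Frad,My",o.mean(0).round(2),"sd",o.std(0).round(2),"Ft",o[:,1].round(1),s['t'])
E
python3 av.py
```

```text
th,Ftan,Frad,My [106.14   2.23  -2.43   0.8 ] sd [0.02 1.07 0.39 0.14] Ft [4.  2.9 2.3 0.9 1.  2.3] 7.825
```

move_arm(rows="0 0 0 -0.0006 0 0.0003 0.005;0 0 0 -0.0006 0 0.0003 0.005;0 0 0 -0.0006 0 0.0003 0.005")

```text
t: 8.2
eef_pos: [0.6954, -0.0026, 0.2575]
ee_rot: [-3.14, 0.001, 3.037]
force: [-1.9, -5.0, 3.9]
width: 0.0115
gripper_force: 25.0
```

```bash
python3 av.py
```

```text
th,Ftan,Frad,My [106.79   2.98  -2.56   0.97] sd [0.01 0.35 0.3  0.06] Ft [3.2 3.5 2.6 2.8 2.6 3.3] 8.45
```

move_arm(rows="0 0 0 -0.0005 0 0.0003 0.005;0 0 0 -0.0005 0 0.0003 0.005;0 0 0 -0.0005 0 0.0003 0.005")

```text
t: 8.82
eef_pos: [0.697, -0.0028, 0.2567]
ee_rot: [-3.14, 0.001, 3.037]
force: [-1.7, -5.2, 3.7]
width: 0.0118
gripper_force: 25.0
```

```bash
python3 av.py
```

```text
th,Ftan,Frad,My [107.4    3.3   -2.41   0.95] sd [0.01 0.32 0.33 0.07] Ft [2.9 3.9 3.1 3.2 3.4 3.4] 9.075
```

move_arm(rows="0 0 0 -0.0005 0 0.0003 0.005;0 0 0 -0.0005 0 0.0003 0.005")

```text
t: 9.32
eef_pos: [0.698, -0.0029, 0.2561]
ee_rot: [-3.14, 0.001, 3.037]
force: [-2.5, -4.9, 3.9]
width: 0.0118
gripper_force: 25.0
```

```bash
python3 av.py
```

```text
th,Ftan,Frad,My [107.8    3.17  -2.33   0.92] sd [0.01 0.32 0.38 0.07] Ft [3.7 3.  3.2 3.3 3.2 2.6] 9.575
```

```bash
python3 - <<'E'
from h import *
rays={}
for n,boxes in dict(top=[(218,129,239,147),(296,140,315,157)],scene=[(179,175,191,187),(231,151,243,163)]).items():
    im=np.load(n+"0.npz")['im'];m=arm.camera_model(n);W=np.linalg.inv(m['camera_from_world'])
    for k,(a,b,c,e) in enumerate(boxes):
        g=im[b:e,a:c].max(2);mk=(g<45).astype(np.uint8)
        nn,l,s,ct=cv2.connectedComponentsWithStats(mk);i=1+s[1:,4].argmax();uv=ct[i]+[a,b]
        q=slopes(m,uv);r=np.append(q[0],1)@W[:3,:3].T;rays[n,k]=(W[:3,3],r/np.linalg.norm(r));print(n,k,uv.round(1),s[i])
H=np.array([.6125,.0056,.124]);a=-.105
for k in(0,1):
    A=0;b=0
    for n in("top","scene"):
        o,r=rays[n,k];M=np.eye(3)-np.outer(r,r);A=A+M;b=b+M@o
    p=np.linalg.solve(A,b);res=[np.linalg.norm(np.cross(p-rays[n,k][0],rays[n,k][1])) for n in("top","scene")]
    g=p-H;x=g[0]*np.cos(a)+g[1]*np.sin(a)
    D=np.hypot(x,g[2]);print(p.round(4),np.round(res,4),"x,z",x,g[2],"D",D,"off",np.sqrt(max(D*D-.125**2,0)),"phi",np.degrees(np.arctan2(g[2],-x)), [round(np.degrees(np.arctan2(g[2],-x)-np.arctan2(.01+r,.125)),1) for r in(.006,.008)])
E
```

```text
top 0 [228.  139.2] [ 7  7  7  8 39]
top 1 [304.4 148.7] [ 6  6  6  7 34]
scene 0 [184.4 179.8] [ 3  2  6  6 28]
scene 1 [237.1 157.4] [ 4  4  5  6 23]
[0.6841 0.0929 0.2359] [0.001 0.001] x,z 0.06208370453374886 0.11189940051556763 D 0.12796820778762685 off 0.027401864979910442 phi 119.02226386987346 [np.float64(111.7), np.float64(110.8)]
[ 0.6638 -0.0955  0.2349] [0.0017 0.0017] x,z 0.061631592923578324 0.11088408632082686 D 0.12686108089363834 off 0.02165026201925165 phi 119.06618089648998 [np.float64(111.8), np.float64(110.9)]
```

move_arm(rows="0 0 0 -0.0005 0 0.0003 0.005;0 0 0 -0.0005 0 0.0003 0.005;0 0 0 -0.0005 0 0.0003 0.005;0 0 0 -0.0005 0 0.0003 0.005;0 0 0 -0.0005 0 0.0004 0.005")

```text
t: 10.2
eef_pos: [0.7006, -0.0031, 0.2546]
ee_rot: [-3.14, 0.001, 3.037]
force: [-1.4, -4.5, 4.5]
width: 0.0118
gripper_force: 25.0
```

```bash
python3 av.py
```

```text
th,Ftan,Frad,My [108.83   2.92  -3.14   0.8 ] sd [0.01 0.58 0.14 0.04] Ft [3.1 3.  4.  2.3 2.6 2.5] 10.45
```

move_arm(rows="0 0 0 -0.0005 0 0.0003 0.005")

```text
t: 10.58
eef_pos: [0.7011, -0.0032, 0.2543]
ee_rot: [-3.14, 0.001, 3.037]
force: [-2.9, -5.5, 3.6]
width: 0.0119
gripper_force: 25.0
```

move_arm(rows="0 0 0 -0.0005 0 0.0003 0.005")

```text
t: 10.7
eef_pos: [0.7015, -0.0033, 0.254]
ee_rot: [-3.14, 0.001, 3.037]
force: [-3.2, -5.6, 4.8]
width: 0.0116
gripper_force: 25.0
```

```bash
python3 av.py
```

```text
th,Ftan,Frad,My [109.23   3.2   -2.99   0.83] sd [0.01 0.78 0.6  0.06] Ft [4.8 3.1 2.3 2.8 3.4 2.9] 10.95
```

move_arm(rows="0 0 0 -0.0005 0 0.0003 0.005")

```text
t: 11.08
eef_pos: [0.7021, -0.0033, 0.2537]
ee_rot: [-3.14, 0.001, 3.037]
force: [-2.4, -4.9, 4.4]
width: 0.0116
gripper_force: 25.0
```

```bash
python3 av.py
```

```text
th,Ftan,Frad,My [109.43   3.22  -2.88   0.84] sd [0.01 0.51 0.3  0.03] Ft [3.9 3.5 2.3 3.4 3.2 3. ] 11.325
```

move_arm(rows="0 0 0 -0.0005 0 0.0003 0.005")

```text
t: 11.45
eef_pos: [0.7026, -0.0034, 0.2534]
ee_rot: [-3.14, 0.001, 3.037]
force: [-1.8, -5.7, 4.5]
width: 0.0118
gripper_force: 25.0
```

```bash
python3 av.py
```

```text
th,Ftan,Frad,My [109.63   3.33  -2.98   0.83] sd [0.01 0.44 0.27 0.05] Ft [3.5 3.5 3.1 3.6 3.8 2.5] 11.7
```

move_arm(rows="0 0 0 -0.0004 0 0.0003 0.005")

```text
t: 11.82
eef_pos: [0.703, -0.0034, 0.2532]
ee_rot: [-3.14, 0.001, 3.037]
force: [-1.0, -5.0, 5.1]
width: 0.0114
gripper_force: 25.0
```

```bash
python3 av.py
```

```text
th,Ftan,Frad,My [109.8    2.7   -3.19   0.83] sd [0.01 0.43 0.59 0.05] Ft [3.2 2.6 2.  2.8 3.2 2.4] 12.075
```

move_arm(rows="0 0 0 -0.0005 0 0.0003 0.005")

```text
t: 12.2
eef_pos: [0.7035, -0.0035, 0.2528]
ee_rot: [-3.14, 0.001, 3.037]
force: [-1.3, -4.9, 4.4]
width: 0.0117
gripper_force: 25.0
```

```bash
python3 av.py
```

```text
th,Ftan,Frad,My [110.     3.04  -2.98   0.81] sd [0.01 0.44 0.53 0.06] Ft [3.1 3.5 2.8 2.2 3.2 3.4] 12.45
```

move_arm(rows="0 0 0 -0.0004 0 0.0003 0.005")

```text
t: 12.58
eef_pos: [0.7039, -0.0035, 0.2526]
ee_rot: [-3.14, 0.001, 3.037]
force: [-1.9, -5.6, 3.9]
width: 0.0116
gripper_force: 25.0
```

```bash
python3 av.py
```

```text
th,Ftan,Frad,My [110.17   2.66  -2.96   0.8 ] sd [0.01 0.55 0.31 0.05] Ft [3.2 2.7 2.  3.2 3.  1.8] 12.825
```

move_arm(rows="0 0 0 -0.0005 0 0.0003 0.005")

```text
t: 12.95
eef_pos: [0.7044, -0.0036, 0.2523]
ee_rot: [-3.141, 0.002, 3.037]
force: [-1.4, -5.1, 4.5]
width: 0.012
gripper_force: 25.0
```

```bash
python3 av.py
```

```text
th,Ftan,Frad,My [110.38   2.66  -3.56   0.82] sd [0.01 0.52 0.4  0.04] Ft [3.2 3.3 2.3 1.8 2.7 2.6] 13.2
```

move_arm(rows="0 0 0 -0.0004 0 0.0003 0.005")

```text
t: 13.32
eef_pos: [0.7049, -0.0036, 0.252]
ee_rot: [-3.141, 0.002, 3.037]
force: [-2.2, -5.6, 4.6]
width: 0.0118
gripper_force: 25.0
```

```bash
python3 av.py
```

```text
th,Ftan,Frad,My [110.55   3.08  -3.25   0.8 ] sd [0.01 0.54 0.54 0.04] Ft [3.9 3.3 2.2 2.7 3.  3.4] 13.575
```

move_arm(rows="0 0 0 -0.0005 0 0.0003 0.005")

```text
t: 13.7
eef_pos: [0.7053, -0.0037, 0.2517]
ee_rot: [-3.141, 0.002, 3.037]
force: [-1.5, -5.8, 4.6]
width: 0.012
gripper_force: 25.0
```

```bash
python3 av.py
```

```text
th,Ftan,Frad,My [110.75   3.    -2.87   0.78] sd [0.01 0.33 0.27 0.06] Ft [3.3 2.8 2.8 3.1 3.5 2.5] 13.95
```

move_arm(rows="0 0 0 -0.0004 0 0.0003 0.005")

```text
t: 14.08
eef_pos: [0.7058, -0.0037, 0.2514]
ee_rot: [-3.141, 0.002, 3.037]
force: [-1.8, -5.3, 4.0]
width: 0.012
gripper_force: 25.0
```

```bash
python3 av.py
```

```text
th,Ftan,Frad,My [110.92   3.52  -2.98   0.75] sd [0.01 0.39 0.49 0.04] Ft [3.2 3.9 3.8 2.8 3.5 3.9] 14.325
```

move_arm(rows="0 0 0 -0.0004 0 0.0003 0.005")

```text
t: 14.45
eef_pos: [0.7062, -0.0037, 0.2512]
ee_rot: [-3.141, 0.002, 3.037]
force: [-1.1, -5.5, 4.6]
width: 0.0118
gripper_force: 25.0
```

```bash
python3 av.py
```

```text
th,Ftan,Frad,My [111.09   2.99  -3.28   0.79] sd [0.01 0.36 0.35 0.05] Ft [3.1 3.2 3.4 2.3 3.2 2.7] 14.7
```

move_arm(rows="0 0 0 -0.0004 0 0.0002 0.005")

```text
t: 14.82
eef_pos: [0.7065, -0.0038, 0.2509]
ee_rot: [-3.141, 0.002, 3.037]
force: [-2.0, -5.8, 4.4]
width: 0.0119
gripper_force: 25.0
```

```bash
python3 av.py
```

```text
th,Ftan,Frad,My [111.24   2.98  -2.86   0.8 ] sd [0.01 0.36 0.47 0.04] Ft [3.6 3.2 2.7 2.5 3.1 2.8] 15.075
```

move_arm(rows="0 0 0 -0.0005 0 0.0003 0.005")

```text
t: 15.2
eef_pos: [0.707, -0.0039, 0.2506]
ee_rot: [-3.141, 0.002, 3.037]
force: [-1.8, -6.1, 4.4]
width: 0.0122
gripper_force: 25.0
```

```bash
sed -i 's/range(6)/range(4)/' av.py; python3 av.py
```

```text
th,Ftan,Frad,My [111.44   3.16  -2.81   0.79] sd [0.01 0.39 0.35 0.06] Ft [3.4 3.7 2.8 2.8] 15.35
```

move_arm(rows="0 0 0 -0.0004 0 0.0003 0.005")

```text
t: 15.48
eef_pos: [0.7075, -0.0039, 0.2503]
ee_rot: [-3.14, 0.002, 3.037]
force: [-1.0, -5.4, 3.9]
width: 0.0118
gripper_force: 25.0
```

```bash
python3 av.py
```

```text
th,Ftan,Frad,My [111.62   2.82  -3.03   0.78] sd [0.01 0.35 0.21 0.05] Ft [2.6 3.2 2.4 3.1] 15.625
```

move_arm(rows="0 0 0 -0.0005 0 0.0003 0.005")

```text
t: 15.75
eef_pos: [0.7079, -0.0039, 0.25]
ee_rot: [-3.141, 0.002, 3.037]
force: [-2.2, -5.2, 4.3]
width: 0.0113
gripper_force: 25.0
```

```bash
python3 av.py
```

```text
th,Ftan,Frad,My [111.82   3.24  -2.85   0.76] sd [0.02 0.4  0.74 0.06] Ft [3.8 3.4 3.1 2.7] 15.9
```

move_arm(rows="0 0 0 -0.0004 0 0.0003 0.005")

```text
t: 16.02
eef_pos: [0.7084, -0.004, 0.2497]
ee_rot: [-3.141, 0.002, 3.037]
force: [-2.4, -5.2, 5.3]
width: 0.0118
gripper_force: 25.0
```

```bash
python3 av.py
```

```text
th,Ftan,Frad,My [111.98   3.1   -3.15   0.77] sd [0.01 0.87 0.88 0.04] Ft [4.5 2.7 3.  2.2] 16.175
```

move_arm(rows="0 0 0 -0.0005 0 0.0003 0.005")

```text
t: 16.3
eef_pos: [0.7088, -0.0041, 0.2494]
ee_rot: [-3.141, 0.002, 3.037]
force: [-1.0, -4.6, 3.8]
width: 0.0119
gripper_force: 25.0
```

```bash
python3 av.py
```

```text
th,Ftan,Frad,My [112.19   2.9   -2.6    0.75] sd [0.02 0.25 0.47 0.05] Ft [2.6 3.2 3.  2.8] 16.45
```

move_arm(rows="0 0 0 -0.0004 0 0.0003 0.005")

```text
t: 16.58
eef_pos: [0.7093, -0.004, 0.2491]
ee_rot: [-3.141, 0.002, 3.037]
force: [-0.9, -5.2, 4.4]
width: 0.0118
gripper_force: 25.0
```

```bash
python3 av.py
```

```text
th,Ftan,Frad,My [112.36   2.67  -3.19   0.75] sd [0.01 0.31 0.64 0.05] Ft [2.8 3.  2.2 2.7] 16.725
```

```bash
python3 - <<'E'
from h import *
a=grab("top")[0];b=grab("scene")[0]
A=cv2.resize(a[110:230,190:330],None,fx=2.8,fy=2.8,interpolation=2);B=cv2.resize(b[90:210,160:300],None,fx=2.8,fy=2.8,interpolation=2)
cv2.imwrite("pics/g3.png",np.hstack([A,B]))
E
```

```text
(no output)
```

View pics/g3.png

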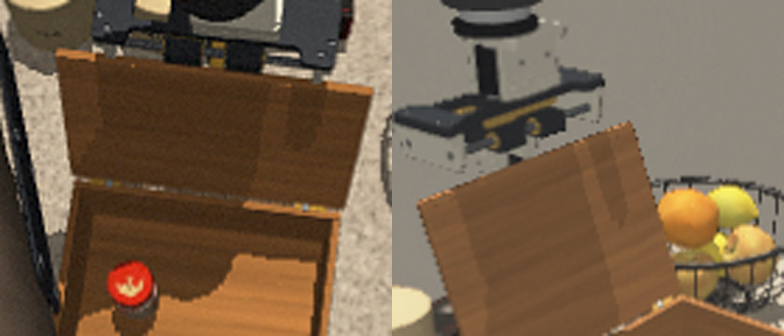

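The lid hides the buffers; the inner jar's cap is at about (130,283) in the crop. I'll keep creeping and check the lid's angle by depth.

move_arm(rows="0 0 0 -0.0005 0 0.0003 0.005")

```text
t: 16.95
eef_pos: [0.7097, -0.0041, 0.2488]
ee_rot: [-3.141, 0.002, 3.037]
force: [-0.6, -4.8, 5.1]
width: 0.0119
gripper_force: 25.0
```

```bash
python3 av.py; python3 - <<'E'
from h import *
for n in("top","scene"):
    im,d,m,W=grab(n);P=cloud(m,W,d).reshape(-1,3);a=-.105;H=np.array([.6125,.0056,.124]);g=P-H
    x=g[:,0]*np.cos(a)+g[:,1]*np.sin(a);y=-g[:,0]*np.sin(a)+g[:,1]*np.cos(a);z=g[:,2]
    k=(z>.03)&(z<.15)&(abs(y)<.11)&(x>-.02)&(x<z*.42+.012)&(x>z*.2-.01)
    c=np.polyfit(z[k],x[k],1);k2=k.copy();k2[k]=abs(x[k]-np.polyval(c,z[k]))<.004;c=np.polyfit(z[k2],x[k2],1);print(n,k2.sum(),c,"deg",90+np.degrees(np.arctan(c[0])))
E
```

```text
th,Ftan,Frad,My [112.56   2.96  -3.3    0.75] sd [0.01 0.16 0.51 0.04] Ft [3.  2.9 2.8 3.2] 17.1
top 2664 [0.35160721 0.00067373] deg 109.3720421642838
scene 3182 [ 0.35159379 -0.0012273 ] deg 109.37135748736
```

move_arm(rows="0 0 0 -0.0005 0 0.0003 0.005")

```text
t: 17.32
eef_pos: [0.7102, -0.0042, 0.2485]
ee_rot: [-3.141, 0.002, 3.037]
force: [-1.2, -5.1, 4.6]
width: 0.0117
gripper_force: 25.0
```

```bash
python3 av.py
```

```text
th,Ftan,Frad,My [112.76   3.35  -3.31   0.78] sd [0.01 0.53 0.3  0.03] Ft [3.2 4.  2.6 3.6] 17.475
```

```bash
cat > pl.py <<'E'
from h import *
n="top"
im,d,m,W=grab(n);P=cloud(m,W,d).reshape(-1,3);a=-.105;H=np.array([.6125,.0056,.124]);g=P-H
x=g[:,0]*np.cos(a)+g[:,1]*np.sin(a);y=-g[:,0]*np.sin(a)+g[:,1]*np.cos(a);z=g[:,2]
k=(z>.03)&(z<.15)&(abs(y)<.11)&(x>-.02)&(abs(x-.36*z)<.012)
c=np.polyfit(z[k],x[k],1);k2=k.copy();k2[k]=abs(x[k]-np.polyval(c,z[k]))<.004;c=np.polyfit(z[k2],x[k2],1);print("lid deg",(90+np.degrees(np.arctan(c[0]))).round(2))
E
python3 pl.py
```

```text
lid deg 109.48
```

move_arm(rows="0 0 0 -0.0005 0 0.0003 0.005;0 0 0 -0.0005 0 0.0003 0.005")

```text
t: 17.77
eef_pos: [0.7112, -0.0043, 0.2478]
ee_rot: [-3.14, 0.001, 3.037]
force: [-0.8, -5.2, 2.9]
width: 0.0123
gripper_force: 25.0
```

```bash
python3 av.py; python3 pl.py
```

```text
th,Ftan,Frad,My [113.16   2.71  -2.1    0.77] sd [0.02 0.54 0.92 0.06] Ft [1.9 3.5 2.7 2.7] 17.925
lid deg 109.99
```

move_arm(rows="0 0 0 -0.0005 0 0.0003 0.005")

```text
t: 18.1
eef_pos: [0.7116, -0.0043, 0.2475]
ee_rot: [-3.141, 0.001, 3.037]
force: [-1.7, -5.7, 4.7]
width: 0.0116
gripper_force: 25.0
```

```bash
python3 av.py; python3 pl.py
```

```text
th,Ftan,Frad,My [113.36   3.39  -2.5    0.81] sd [0.01 0.67 0.45 0.05] Ft [3.7 4.  2.3 3.7] 18.25
lid deg 110.15
```

Lid tracks 1:1 with a ~3.2° offset between TCP reading and true lid angle; contact expected near 111°.

move_arm(rows="0 0 0 -0.0004 0 0.0003 0.005")

```text
t: 18.42
eef_pos: [0.7121, -0.0044, 0.2472]
ee_rot: [-3.141, 0.001, 3.037]
force: [-1.8, -5.0, 3.7]
width: 0.0115
gripper_force: 25.0
```

```bash
python3 av.py
```

```text
th,Ftan,Frad,My [113.52   3.12  -2.84   0.79] sd [0.01 0.27 0.42 0.04] Ft [3.2 2.9 3.5 2.9] 18.575
```

move_arm(rows="0 0 0 -0.0004 0 0.0003 0.005")

```text
t: 18.7
eef_pos: [0.7125, -0.0044, 0.2469]
ee_rot: [-3.141, 0.001, 3.037]
force: [-1.5, -5.2, 4.8]
width: 0.0119
gripper_force: 25.0
```

```bash
python3 av.py; python3 pl.py
```

```text
th,Ftan,Frad,My [113.7    3.38  -2.84   0.78] sd [0.01 0.38 0.28 0.06] Ft [3.6 2.7 3.6 3.6] 18.85
lid deg 110.52
```

move_arm(rows="0 0 0 -0.0004 0 0.0003 0.005")

```text
t: 19.02
eef_pos: [0.7129, -0.0045, 0.2466]
ee_rot: [-3.141, 0.002, 3.037]
force: [-1.5, -5.2, 4.6]
width: 0.0119
gripper_force: 25.0
```

```bash
python3 av.py
```

```text
th,Ftan,Frad,My [113.87   2.93  -3.13   0.8 ] sd [0.01 0.37 0.54 0.06] Ft [3.5 2.5 2.9 2.8] 19.175
```

move_arm(rows="0 0 0 -0.0004 0 0.0003 0.005")

```text
t: 19.3
eef_pos: [0.7133, -0.0045, 0.2463]
ee_rot: [-3.141, 0.001, 3.037]
force: [-1.4, -5.1, 5.0]
width: 0.0118
gripper_force: 25.0
```

```bash
python3 av.py
```

```text
th,Ftan,Frad,My [114.04   2.91  -2.9    0.77] sd [0.01 0.49 0.49 0.05] Ft [3.7 2.6 2.8 2.5] 19.45
```

move_arm(rows="0 0 0 -0.0004 0 0.0003 0.005")

```text
t: 19.58
eef_pos: [0.7137, -0.0046, 0.246]
ee_rot: [-3.14, 0.001, 3.037]
force: [-1.6, -6.4, 4.9]
width: 0.0118
gripper_force: 25.0
```

```bash
python3 av.py
```

```text
th,Ftan,Frad,My [114.22   3.33  -2.7    0.76] sd [0.01 0.37 0.39 0.04] Ft [3.7 3.2 3.6 2.8] 19.725
```

move_arm(rows="0 0 0 -0.0004 0 0.0003 0.005")

```text
t: 19.85
eef_pos: [0.714, -0.0046, 0.2458]
ee_rot: [-3.14, 0.001, 3.037]
force: [-3.3, -5.0, 5.9]
width: 0.0117
gripper_force: 25.0
```

```bash
python3 av.py; python3 pl.py
```

```text
th,Ftan,Frad,My [114.32   4.43  -2.73   1.17] sd [0.   0.94 0.66 0.14] Ft [5.8 3.5 3.6 4.8] 20.0
lid deg 111.08
```

Contact begins: less advance than commanded, with the force and moment rising. I'll take finer steps.

move_arm(rows="0 0 0 -0.0002 0 0.0001 0.005")

```text
t: 20.18
eef_pos: [0.714, -0.0046, 0.2458]
ee_rot: [-3.14, 0.001, 3.037]
force: [-4.4, -5.0, 6.9]
width: 0.0119
gripper_force: 25.0
```

```bash
python3 av.py
```

```text
th,Ftan,Frad,My [114.33   5.71  -3.08   1.45] sd [0.01 1.08 0.11 0.09] Ft [7.3 6.  4.3 5.2] 20.325
```

move_arm(rows="0 0 0 -0.0002 0 0.0001 0.005;0 0 0 0 0 0 0.005")

```text
t: 20.58
eef_pos: [0.7141, -0.0046, 0.2458]
ee_rot: [-3.14, 0.001, 3.037]
force: [-4.3, -4.8, 6.8]
width: 0.012
gripper_force: 25.0
```

```bash
python3 av.py
```

```text
th,Ftan,Frad,My [114.35   6.2   -2.69   1.66] sd [0.   0.85 0.23 0.05] Ft [7.1 6.3 4.8 6.5] 20.725
```

move_arm(rows="0 0 0 -0.0002 0 0.0001 0.005;0 0 0 0 0 0 0.005")

```text
t: 20.98
eef_pos: [0.7141, -0.0046, 0.2457]
ee_rot: [-3.14, 0.001, 3.037]
force: [-3.9, -3.8, 6.0]
width: 0.0116
gripper_force: 25.0
```

```bash
python3 av.py
```

```text
th,Ftan,Frad,My [114.37   7.35  -3.1    1.93] sd [0.   0.7  0.67 0.02] Ft [6.5 7.8 6.9 8.2] 21.125
```

move_arm(rows="0 0 0 -0.0002 0 0.0001 0.005;0 0 0 0 0 0 0.005;0 0 0 -0.0002 0 0.0001 0.005;0 0 0 0 0 0 0.005")

```text
t: 21.62
eef_pos: [0.7142, -0.0046, 0.2457]
ee_rot: [-3.14, 0.0, 3.037]
force: [-6.2, -3.4, 8.2]
width: 0.0114
gripper_force: 25.0
```

```bash
sed -i 's/range(4)/range(8)/' av.py; python3 av.py
```

```text
th,Ftan,Frad,My [114.4    9.24  -3.01   2.5 ] sd [0.   0.5  0.37 0.03] Ft [9.6 8.5 9.6 9.6 9.4 8.6 9.8 8.8] 21.975
```

Pressed home at about 6 N beyond the running force. I'll hold for a second, ease off, then release.

move_arm(rows="0 0 0 0 0 0 0.005;0 0 0 0 0 0 0.005;0 0 0 0 0 0 0.005;0 0 0 0 0 0 0.005;0 0 0 0 0 0 0.005;0 0 0 0 0 0 0.005;0 0 0 0 0 0 0.005;0 0 0 0 0 0 0.005")

```text
t: 22.98
eef_pos: [0.7142, -0.0046, 0.2457]
ee_rot: [-3.14, 0.0, 3.037]
force: [-7.0, -3.7, 7.8]
width: 0.0121
gripper_force: 25.0
```

```bash
python3 av.py; python3 pl.py
```

```text
th,Ftan,Frad,My [114.4    9.35  -2.55   2.49] sd [0.   0.48 0.48 0.02] Ft [10.  10.   9.   9.6  9.6  8.8  9.4  8.5] 23.325
lid deg 111.13
```

move_arm(rows="0 0 0 0.0002 0 -0.0001 0.005;0 0 0 0.0002 0 -0.0001 0.005;0 0 0 0.0002 0 -0.0001 0.005;0 0 0 0.0002 0 -0.0001 0.005;0 0 0 0 0 0 0.005;0 0 0 0 0 0 0.02;0 0 0 0 0 0 0.04;0 0 0 0 0 0 0.045")

```text
t: 24.38
eef_pos: [0.7145, -0.0033, 0.2446]
ee_rot: [3.141, 0.0, 3.038]
force: [-0.3, 0.5, 0.4]
width: 0.0345
gripper_force: 0.0
```

move_arm(rows="0 0 0 0 0 0 0.045;0 0 0 0 0 0 0.045")

```text
t: 24.62
eef_pos: [0.7145, -0.0037, 0.2448]
ee_rot: [3.142, 0.0, 3.037]
force: [0.1, 0.0, 0.2]
width: 0.0445
gripper_force: 0.0
```

```bash
python3 pl.py
```

```text
lid deg 111.12
```

move_arm(rows="0 0 0 0 0 -0.01 0.045;0 0 0 0 0 -0.03 0.06;0 0 0 0 0 -0.04 0.06;0 0 0 0 0 -0.04 0.065;0 0 0 0.03 -0.02 0 0.065;0 0 0 0.05 -0.04 0 0.065")

```text
t: 25.42
eef_pos: [0.63, -0.054, 0.3648]
ee_rot: [-3.142, 0.0, 3.039]
force: [-0.4, -0.9, 0.7]
width: 0.0648
gripper_force: 0.0
```

```bash
python3 pl.py; python3 - <<'E'
from h import *
z=np.load("top0.npz");im,P=z['im'],z['P'];m=arm.camera_model("top");W=np.linalg.inv(m['camera_from_world'])
hsv=cv2.cvtColor(im,cv2.COLOR_BGR2HSV)
mk=(((hsv[...,0]<8)|(hsv[...,0]>172))&(hsv[...,1]>120)).astype(np.uint8);mk[:230]=0;mk[260:]=0;mk[:,:380]=0;mk[:,420:]=0
c=np.vstack(cv2.findContours(mk,0,2)[0]).reshape(-1,2);print(cv2.minEnclosingCircle(c))
(u,v),r=cv2.minEnclosingCircle(c)
print("cap ctr plane .106",onplane(m,W,[(u,v)],.106),"edge pts x,y range",onplane(m,W,c,.106).min(0),onplane(m,W,c,.106).max(0))
t=(P[...,2]>.098)&(mk>0);print("depth top",P[t].mean(0),P[t].min(0),P[t].max(0))
# basket extents near jar
b=(P[...,2]>.05)&(P[...,0]>.4)&(P[...,1]<-.15)&(P[...,1]>-.5)&(np.hypot(P[...,0]-.4475,P[...,1]+.363)>.05)
q=P[b];q=q[np.hypot(q[:,0]-.468,q[:,1]+.244)>.04];q=q[(q[:,0]<.6)];i=np.argsort(q[:,0])[:8];print("basket nearest",q[i].round(3).tolist())
print(arm.get_state()['eef_pos'])
E
```

```text
lid deg 111.09
((395.125, 244.5), 12.380149841308594)
cap ctr plane .106 [[ 0.44607181 -0.3519691   0.106     ]] edge pts x,y range [ 0.42592464 -0.38482438  0.106     ] [ 0.46676751 -0.31872325  0.106     ]
depth top [ 0.44683205 -0.36423083  0.105286  ] [ 0.42849753 -0.38567255  0.09875083] [ 0.4670916  -0.34342267  0.11069166]
basket nearest [[0.4, -0.414, 0.626], [0.4, -0.413, 0.643], [0.4, -0.413, 0.626], [0.4, -0.412, 0.624], [0.4, -0.413, 0.64], [0.4, -0.416, 0.655], [0.4, -0.412, 0.622], [0.4, -0.416, 0.654]]
[ 0.62310176 -0.05794952  0.36646543]
```

move_arm(rows="0 0 0 0.03 -0.02 0 0.075;0 0 0 0.03 -0.04 0 0.075;0 0 0 0.03 -0.045 0 0.075;0 0 0 0.02 -0.045 0 0.075;0 0 0 0.015 -0.045 0.02 0.075;0 0 0 0.01 -0.045 0.04 0.075;0 0 0 0.006 -0.045 0.05 0.075;0 0 0 0 -0.03 0.04 0.075")

```text
t: 26.48
eef_pos: [0.4569, -0.3513, 0.2182]
ee_rot: [-3.141, 0.001, 3.036]
force: [1.0, -0.8, 0.0]
width: 0.0748
gripper_force: 0.0
```

move_arm(rows="0 0 0 0 0 0 0.075;0 0 0 0 0 0 0.075")

```text
t: 26.72
eef_pos: [0.4582, -0.35, 0.2199]
ee_rot: [-3.141, 0.001, 3.037]
force: [0.4, -0.2, 0.8]
width: 0.0749
gripper_force: 0.0
```

```bash
python3 - <<'E'
from h import *
s=arm.get_state();im,d,m,W=grab("wrist");P=cloud(m,W,d);cv2.imwrite("pics/w4.png",im)
hsv=cv2.cvtColor(im,cv2.COLOR_BGR2HSV)
red=((hsv[...,0]<8)|(hsv[...,0]>172))&(hsv[...,1]>120)
t=(P[...,2]>.095)&(P[...,2]<.115)&(np.hypot(P[...,0]-.4475,P[...,1]+.364)<.05)
q=P[t];print(s['eef_pos'],t.sum(),q.mean(0),q.min(0),q.max(0),np.median(q[:,2]))
E
```

```text
[ 0.45821944 -0.34996793  0.21987036] 2021 [ 0.44605553 -0.36421963  0.10653854] [ 0.42550816 -0.38624958  0.09500805] [ 0.46949785 -0.34252345  0.10947194] 0.10701760316433545
```

View pics/w4.png

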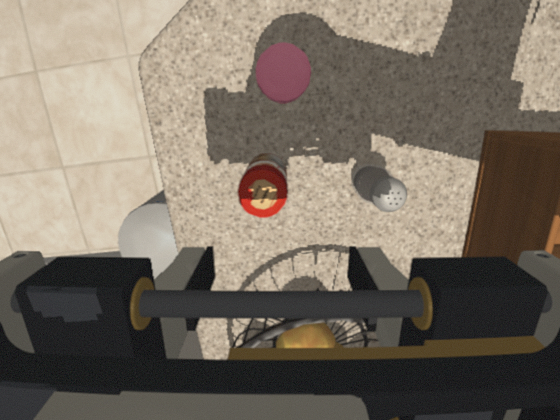

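The wrist view shows the red cap at (263,191), the pink jar at (283,72) and the salt at (385,190). The jar's centre comes out at (0.447, -0.364). I'll descend and grip it.

move_arm(rows="0 0 0 0.0096 -0.0154 0 0.075;0 0 0 0 0 0.03 0.075;0 0 0 0 0 0.04 0.075;0 0 0 0 0 0.04 0.075;0 0 0 0 0 0.03 0.075;0 0 0 0 0 0.011 0.075;0 0 0 0 0 0 0.075;0 0 0 0 0 0 0.075")

```text
t: 27.78
eef_pos: [0.4475, -0.3644, 0.0692]
ee_rot: [-3.141, 0.002, 3.038]
force: [0.0, -0.1, 0.4]
width: 0.0747
gripper_force: 0.0
```

move_arm(rows="0 0 0 0 0 0 0.05;0 0 0 0 0 0 0.035;0 0 0 0 0 0 0.035;0 0 0 0 0 0 0.035;0 0 0 0 0 0 0.035", squeeze=20)

```text
t: 28.4
eef_pos: [0.4466, -0.364, 0.0677]
ee_rot: [-3.141, 0.0, 3.037]
force: [-0.3, 0.2, 2.1]
width: 0.0436
gripper_force: 19.9
```

move_arm(rows="0 0 0 0 0 -0.02 0.035;0 0 0 0 0 -0.04 0.035;0 0 0 0 0 -0.04 0.035;0 0 0 0 0 -0.04 0.035;0 0 0 0 0 -0.035 0.035;0 0 0 0 0 0 0.035", squeeze=20)

```text
t: 29.15
eef_pos: [0.4477, -0.3646, 0.2455]
ee_rot: [-3.14, 0.005, 3.037]
force: [0.7, -1.0, -2.3]
width: 0.044
gripper_force: 19.9
```

move_arm(rows="0 0 0 -0.0025 0.022 0 0.035;0 0 0 -0.0045 0.04 0 0.035;0 0 0 -0.0055 0.045 0 0.035;0 0 0 -0.0055 0.045 0 0.035;0 0 0 -0.0055 0.045 0 0.035;0 0 0 -0.0055 0.045 0 0.035;0 0 0 -0.0055 0.04 0 0.035;0 0 0 -0.0035 0.03 0 0.035")

```text
t: 30.15
eef_pos: [0.5163, -0.0559, 0.2413]
ee_rot: [-3.141, -0.002, 3.038]
force: [0.2, -1.1, -0.3]
width: 0.0445
gripper_force: 19.9
```

move_arm(rows="0 0 0 0 0.01 0 0.035;0 0 0 0 0 0 0.035;0 0 0 0 0 0 0.035")

```text
t: 30.52
eef_pos: [0.5174, -0.0484, 0.2423]
ee_rot: [-3.141, -0.001, 3.037]
force: [-0.6, -0.4, -1.3]
width: 0.044
gripper_force: 19.9
```

```bash
python3 - <<'E'
from h import *
im,d,m,W=grab("top");P=cloud(m,W,d);b=grab("scene")[0]
cv2.imwrite("pics/t5.png",np.hstack([cv2.resize(im[150:290,190:330],(400,400)),cv2.resize(b[140:300,170:330],(400,400))]))
# rim of chest
k=(abs(P[...,2]-.124)<.004)&(P[...,0]>.41)&(P[...,0]<.63)&(P[...,1]>-.13)&(P[...,1]<.16)
a=-.105;C=np.array([.525,.0148]);q=P[k][:,:2]-C
x=q[:,0]*np.cos(a)+q[:,1]*np.sin(a);y=-q[:,0]*np.sin(a)+q[:,1]*np.cos(a)
print("rim x pct",np.percentile(x,[0.5,5,50,95,99.5]).round(3),"y",np.percentile(y,[.5,5,50,95,99.5]).round(3),k.sum())
hsv=cv2.cvtColor(im,cv2.COLOR_BGR2HSV);red=(((hsv[...,0]<8)|(hsv[...,0]>172))&(hsv[...,1]>150))
t=red&(abs(P[...,2]-.112)<.008)&(P[...,0]>.44)&(P[...,0]<.61)&(P[...,1]>-.1);q=P[t]
print("inner cap",t.sum(),q.mean(0),q.min(0),q.max(0))
E
```

```text
rim x pct [-0.088 -0.087 -0.082 -0.03  -0.012] y [-0.13  -0.128 -0.013  0.126  0.13 ] 389
inner cap 72 [0.51530588 0.07754533 0.11302047] [0.50603835 0.05872264 0.10500231] [0.53022789 0.09686816 0.11850543]
```

View pics/t5.png

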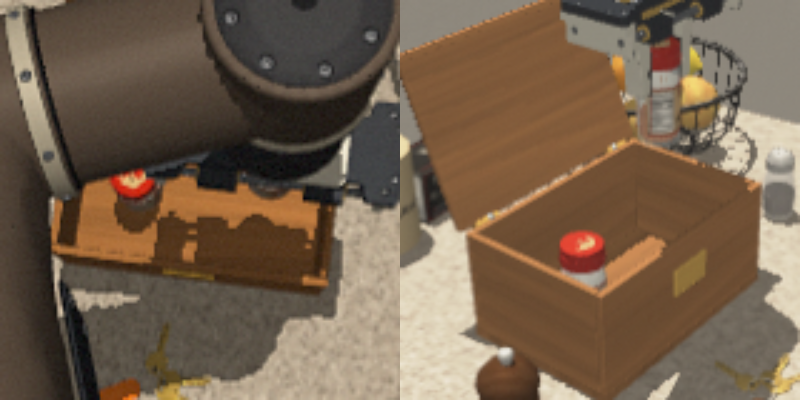

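The rim fits the chest model (±88, ±130 mm), and the held jar is upright over the empty half. I'll lower it.

move_arm(rows="0 0 0 0 0.0015 0.02 0.035;0 0 0 0 0 0.03 0.035;0 0 0 0 0 0.03 0.035;0 0 0 0 0 0.03 0.035;0 0 0 0 0 0.025 0.035;0 0 0 0 0 0.015 0.035;0 0 0 0 0 0.008 0.035;0 0 0 0 0 0 0.035")

```text
t: 31.62
eef_pos: [0.5181, -0.0463, 0.0846]
ee_rot: [-3.141, -0.0, 3.037]
force: [-0.2, 0.2, -1.0]
width: 0.0441
gripper_force: 19.9
```

move_arm(rows="0 0 0 0 0 0 0.035;0 0 0 0 0 0.002 0.035;0 0 0 0 0 0.002 0.035")

```text
t: 32.0
eef_pos: [0.5182, -0.046, 0.0809]
ee_rot: [3.141, 0.001, 3.037]
force: [-0.1, -0.4, -1.1]
width: 0.0436
gripper_force: 19.9
```

move_arm(rows="0 0 0 0 0 0.0015 0.035;0 0 0 0 0 0.0015 0.035;0 0 0 0 0 0 0.035")

```text
t: 32.38
eef_pos: [0.5179, -0.0462, 0.0774]
ee_rot: [-3.141, -0.0, 3.037]
force: [0.5, -0.0, -1.6]
width: 0.0443
gripper_force: 19.9
```

move_arm(rows="0 0 0 0 0 0.001 0.035;0 0 0 0 0 0 0.035")

```text
t: 32.62
eef_pos: [0.5179, -0.0461, 0.0765]
ee_rot: [-3.142, -0.0, 3.037]
force: [0.3, -0.3, -0.7]
width: 0.0442
gripper_force: 19.9
```

move_arm(rows="0 0 0 0 0 0.0005 0.035;0 0 0 0 0 0 0.035")

```text
t: 32.88
eef_pos: [0.518, -0.0462, 0.0761]
ee_rot: [3.142, 0.0, 3.037]
force: [0.9, -0.1, -0.7]
width: 0.0443
gripper_force: 19.9
```

move_arm(rows="0 0 0 0 0 0.0005 0.035;0 0 0 0 0 0 0.035")

```text
t: 33.12
eef_pos: [0.5181, -0.0462, 0.0757]
ee_rot: [3.142, 0.0, 3.037]
force: [-1.2, 0.0, 0.9]
width: 0.0439
gripper_force: 19.9
```

move_arm(rows="0 0 0 0 0 0.0005 0.035;0 0 0 0 0 0 0.035;0 0 0 0 0 0 0.035")

```text
t: 33.5
eef_pos: [0.5182, -0.0462, 0.0757]
ee_rot: [3.142, 0.001, 3.037]
force: [-1.3, -0.2, 5.4]
width: 0.0438
gripper_force: 19.9
```

Seated on the floor (5 N up). Now I'll release it, opening to 60 mm to stay clear of the wall, and go straight up.

move_arm(rows="0 0 0 0 0 -0.0003 0.035;0 0 0 0 0 0 0.05;0 0 0 0 0 0 0.058;0 0 0 0 0 0 0.058;0 0 0 0 0 0 0.058")

```text
t: 34.12
eef_pos: [0.5179, -0.0461, 0.0753]
ee_rot: [-3.142, -0.0, 3.037]
force: [-0.4, 0.8, -0.1]
width: 0.0577
gripper_force: 0.0
```

move_arm(rows="0 0 0 0 0 -0.01 0.058;0 0 0 0 0 -0.02 0.058;0 0 0 0 0 -0.03 0.058;0 0 0 0 0 -0.04 0.058;0 0 0 0 0 -0.04 0.058;0 0 0 0.03 -0.04 -0.02 0.058;0 0 0 0.03 -0.05 0 0.058;0 0 0 0.01 -0.05 0 0.058")

```text
t: 35.12
eef_pos: [0.4323, -0.179, 0.237]
ee_rot: [3.141, 0.003, 3.039]
force: [1.6, -0.6, 0.5]
width: 0.058
gripper_force: 0.0
```

move_arm(rows="0 0 0 0 -0.05 0 0.058;0 0 0 0 -0.05 0 0.058;0 0 0 0 -0.05 0 0.058;0 0 0 0 0 0 0.058;0 0 0 0 0 0 0.058")

```text
t: 35.75
eef_pos: [0.4179, -0.3273, 0.2357]
ee_rot: [3.141, 0.0, 3.036]
force: [-0.1, -0.0, 0.9]
width: 0.0582
gripper_force: 0.0
```

```bash
python3 pl.py; python3 - <<'E'
from h import *
im,d,m,W=grab("top");P=cloud(m,W,d);b=grab("scene")[0]
cv2.imwrite("pics/t6.png",np.hstack([cv2.resize(im[110:270,180:340],(400,400)),cv2.resize(b[110:300,150:340],(400,400))]))
hsv=cv2.cvtColor(im,cv2.COLOR_BGR2HSV);red=(((hsv[...,0]<8)|(hsv[...,0]>172))&(hsv[...,1]>120))
for lo,hi in((-.1,0),(.03,.12)):
    t=red&(abs(P[...,2]-.112)<.01)&(P[...,0]>.44)&(P[...,0]<.6)&(P[...,1]>lo)&(P[...,1]<hi);q=P[t];print(t.sum(),q.mean(0).round(4),np.median(q[:,2]),q.max(0))
print(arm.get_state()['eef_pos'],arm.get_state()['t'])
E
```

```text
lid deg 111.1
144 [ 0.5164 -0.0474  0.1125] 0.11272302776661769 [ 0.53847408 -0.02667186  0.11819109]
182 [0.5271 0.0772 0.1132] 0.11345475906393154 [0.54868289 0.09941391 0.11948039]
[ 0.41837526 -0.32638398  0.23579896] 35.9
```

View pics/t6.png

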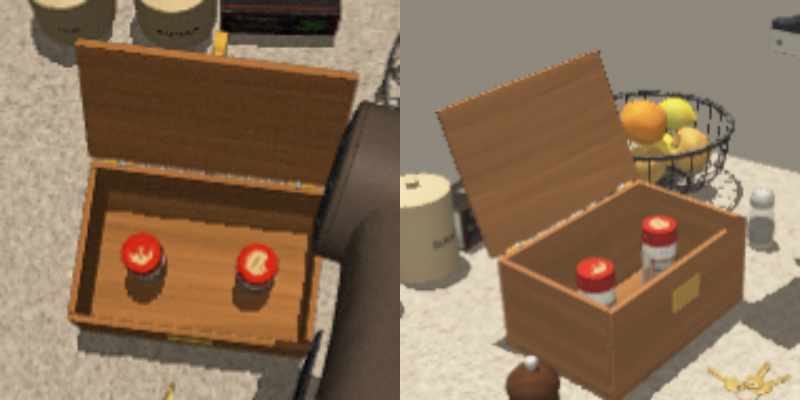

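Both jars stand upright in the chest (caps at (142,252) and (257,265) in the left crop). The lid is still open at 111.1° and the arm is clear.

```bash
python3 -c "
from station import arm
print(arm.job_done())"
```

```text
the job is handed in; nothing more can be done
None
```

I opened the lid against its rest and held it there with about 6 N beyond the running (hinge) force. It still stood at 111° when I handed in at about 36 s, with the spice jar released upright in the chest's right half and the arm clear.

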